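# Open the ratchet clamp by its release

### The job

Open the ratchet clamp so that the porous stone disc in it can be taken out later: press down the release pad on the sliding jaw with a fingertip and, keeping it pressed, push the jaw back along its bar until it meets the end stop; then take the finger away so that the release springs up. Do not pick up the stone or move it, and leave everything else on the bench where it stands.

Things in the scene. Friction and masses are not known exactly. Their poses are not given: they have to be found in the camera images.
- clamp: Ratchet clamp fixed to the bench: aluminium bed 340 x 120 x 10 mm, toothed steel bar along it at y = -30 mm, fixed jaw at one end, end stop (46 mm high) at the other, sliding jaw between; jaw plates 46 mm high. Origin: centre of the bed's underside, on the bench. x axis: along the bar from the fixed jaw to the end stop, the way the sliding jaw opens; z up.
- jaw (a joint): Travel of the sliding jaw along the bar (clamp +x), m: 0 = nearest the fixed jaw, 0.110 = against the end stop; starts at 0 to 0.04. Slides easily (about 1 N). While the release is up the pawl stops it from opening by more than a tooth (6 mm).
- release (a joint): Angle of the sprung pawl lever, rad: 0 to 0.07 while up (pawl in or on the teeth), above 0.08 the pawl is clear of the teeth, 0.30 = fully pressed. The pad starts to give at about 3 N, is fully down at about 8 N, and springs back when let go.
- release_pad (a point): Centre of the top of the ribbed black release pad (36 mm along the bar, 34 mm across), which rides on the sliding jaw about 58 mm above the bench, between the jaw plate (lower than the pad) and the upright push plate. Pressed straight down; it sinks about 8 mm here.
- push_plate (a point): Centre of the pad-side face of the upright grey push plate on the sliding jaw: 40 mm wide, 10 mm thick, face 58 to 84 mm above the bench. It stands 22 mm from the pad's centre towards the end stop, so a finger on the pad can push the jaw open (clamp +x) against it.
- stone_center (a point): Centre of the grey porous stone, a flat disc of 60 mm diameter, 10 mm high, that lies on the bed between the two jaws.
- load_cap: Aluminium loading cap, 49 mm wide, 24 mm high, with a neck, lying on the clamp bed near the end stop, clear of the jaw. A bystander. Origin: centre of its underside.
- steel_weight: Slotted steel weight, 66 mm wide, 19 mm high; on the bench beyond the clamp. A bystander. Origin: centre of its underside.
- grease_tin: Round tin with lid, 64 mm wide, 38 mm high. A bystander. Origin: centre of its underside.
- stopwatch: Stopwatch 63 x 52 x 16 mm. A bystander. Origin: centre of its underside.
- filter_box: Flat carton 115 x 115 x 30 mm. A bystander. Origin: centre of its underside.
- weight: Slotted brass weight, 50 mm wide, 15 mm high. A bystander. Origin: centre of its underside.
- marker: Marker pen 134 x 19 x 19 mm, lying. A bystander. Origin: centre of its underside.

How it is judged:
On the way, in this order (a step that is already met when the one before it is completed fails the run):
1. the release is pressed down, before the jaw is open (value of joint release above 0.1 rad and value of joint jaw below 0.06 m), for 0.1 s.
2. the sliding jaw is pushed back to the end stop (value of joint jaw above 0.105 m), for 0.1 s.
At the end, for the whole second after the job is handed in: The sliding jaw is at rest within 6 mm of its end stop (joint jaw above 0.104), the release is up again (below 0.05 rad), the stone lies within 12 mm of where it started, and every bystander within 20 mm (value of joint jaw above 0.104 m and value of joint release below 0.05 rad and velocity of joint jaw below 0.005 m/s and distance of stone_center from where it was at the start of the episode below 0.012 m and distance of each of load_cap, steel_weight, grease_tin, stopwatch, filter_box, weight, marker from where it was at the start of the episode below 0.02 m); the robot touches nothing.
It fails at once if the porous stone is lifted or pushed about (more than 12 mm) (distance of stone_center from where it was at the start of the episode above 0.012 m).
It fails at once if a bystander is moved by more than 20 mm (distance of any of load_cap, steel_weight, grease_tin, stopwatch, filter_box, weight, marker from where it was at the start of the episode above 0.02 m).
It also fails if it takes over 32 s, if anything falls off the work surface, if the arm or the gripper's body presses on something with over 40 N, if the wrist force passes 120 N, or if a joint passes its speed limit or range.

### The arm

A 6-joint arm with a two-finger parallel gripper is mounted at the origin on a cart in front of the work surface, level with it; the furniture and walls round the work are solid. World frame = base frame: x ahead of the robot, y to its left, z up, the work surface at z = 0. Lengths are in m, angles in rad, forces in N, time in s.
With the tool pointing down it reaches from about 0.325 to 0.9 m from the base axis. Payload 3.5 kg.
Tool frame: the origin (TCP) lies midway between the tips of the shut fingers; the grasp point (between the pads) lies 19 mm behind it; z points along the fingers, y is the line along which they close (so a half turn about z gives the same grasp; the last joint's range is limited). The gripper opens to 85 mm and grips with 20 to 120 N. Pads are 22 mm wide; open, the fingers measure 114 mm over their backs; the gripper's body (76 mm by 85 mm) begins 54 mm behind the grasp point. The pads swing forward as they close: fully open they stand 13 mm farther back than shut.
Start: joints at [1.244, 0.276, -0.026, 1.268, 0, 1.467], TCP at [0.139, 0.609, 0.231] pointing down, gripper open.
Joint ranges: [-3.12, 3.12], [-0.85, 1.88], [-1.08, 1.24], [-1.95, 2.15], [-1.57, 1.53], [-3.14, 3.14]. Speed limits (rad/s): [2.57, 2.57, 3.14, 3.14, 3.14, 3.14].

### API

Orientations are given as a rotation vector (axis times angle).
In Python, from rig import readout, imaging, job gives the robot as it stands.
- The arm moves only by the tool send_rows, never from a script. Its argument "rows" is a list of rows, each a list of 3 entries, a list of its own where there are three numbers: the shift along the tool's x, y, z in m, then the turn, a rotation vector about the tool's x, y, z in degrees, then the closure, from -1 (fully open) to 1 (shut), so that 0 is half open. A call has 1 to 8 rows; each row is the pose to reach, as a shift and turn from the pose commanded when the call began, along the tool's axes at that moment; what a row does not reach only later rows make up. A row lasts 1/8 s, in which the tool goes at most 62.5 mm and 10.7 degrees, less where a joint would pass 70% of its speed; a pose out of reach is approached as far as the arm can. A call with a gripper value outside its range is refused whole. The fingers move at their own pace and stop on an object; "grip_force" is the grip in N (left out, the last holds). Time passes only in rows, so rows that repeat a pose let the fingers close. It gives the time, the measured TCP pose, the force, the opening and the grip force at its end, in the units of the state.
- readout.get_state(): the state, without advancing time (a new reading comes with each control period).
- imaging.camera(name): name is "side" or "top"; returns a dict with "frame" (420x560x3 uint8, blue, green, red), "camera_matrix" (3x3 intrinsics, pixels), "extrinsics" (4x4, takes a point from camera to world coordinates). Camera axes: x right, y up, looking along -z (the intrinsics and any distortion apply to the point x, -y, -z); pixel columns grow to the right and rows downward; lengths in m; the calibration is good to about 2 mm. A picture is of the moment at which its call begins. There is no depth.
- job.hand_in(): hands the job in; it is judged then, once.
Trained networks look in the newest picture that a camera, given by its name, has taken for a name from the list of things; names that differ only in an ending like _2 or _b are one class to them, and where a whole thing is asked for, a point or a joint stands for the part that bears it (a point fixed in the world has none). Each returns a list of dicts, best first, with "confidence" (0 to 1); they miss things now and then, are a little off and sometimes report something else, mostly with a low value. They report only what shows in the picture. A call takes as long as a camera call.
- imaging.cut_out(thing, camera): "pixels" (420x560 bool, what is visible of it) and "rect" ([centre column, centre row, width, height] in pixels, round what is visible of it).
The state is a dict: "time_s": time; "joints": joint angles; "joint_vel": joint speeds; "effort": joint torques, N m; "eef_pos": TCP position; "ee_rot": TCP orientation; "wrist_force": force on the tool from outside, world axes, zero at the start; "torque": the same for the moment, N m; "gripper_width": opening from 0.0 (shut) to 1.0 (fully open); "grip_force": force on a finger pad.
Only numpy, scipy, OpenCV 4.12 (cv2) and the standard library are available. Lean on these libraries where they do the work, as an engineer would, in place of code of your own. Each camera call takes 0.05 s, during which the arm holds its last target. There are 200 camera calls.

## Working session

There is one attempt and no reset: what is moved stays moved. The work goes in short steps, Python scripts to look and compute and a tool call to move; the robot and the scene stay as the last step left them, time stands still between calls to the robot, and variables do not carry over. Pictures are saved under pics/ and viewed, at most 10 in all, crops included, and the job is handed in when it is done.

Besides the shell and the picture viewer there is one more tool, called after "Request:" as a command line: name --argument value ..., lists and objects as JSON in quotes. send_rows: Moves the arm, as the interface text tells. Its arguments: {"type":"object","properties":{"rows":{"type":"array"},"grip_force":{"type":"number"}},"required":["rows"]}

```bash
mkdir -p pics; cat > h.py <<'E'
import numpy as np, cv2
from rig import readout, imaging, job
def shot(c,name=None):
    d=imaging.camera(c)
    if name: cv2.imwrite(f'pics/{name}.png',d['frame'])
    return d
def onplane(d,u,v,z):
    K=np.array(d['camera_matrix']);E=np.array(d['extrinsics'])
    r=np.linalg.inv(K)@[u,v,1]; r=E[:3,:3]@[r[0],-r[1],-r[2]]
    o=E[:3,3]; return o+r*(z-o[2])/r[2]
def proj(d,p):
    K=np.array(d['camera_matrix']);E=np.array(d['extrinsics'])
    q=E[:3,:3].T@(np.array(p)-E[:3,3]); q=K@[q[0],-q[1],-q[2]]; return q[:2]/q[2]
E
python3 - <<'E'
from h import *
for c in('top','side'):
    d=shot(c,c+'0'); print(c,np.round(d['extrinsics'],3).tolist(), np.round(d['camera_matrix'],1).tolist())
    for t in('clamp','release_pad','push_plate','stone_center','load_cap','release'):
        r=imaging.cut_out(t,c)
        for x in r[:2]: print(t,round(x['confidence'],2),np.round(x['rect'],1), cv2.minAreaRect(np.argwhere(x['pixels'])[:,::-1].astype(np.float32)))
s=readout.get_state(); print(s)
E
```

```text
top [[-0.129, 0.972, -0.197, 0.234], [-0.992, -0.126, 0.024, 0.022], [-0.001, 0.199, 0.98, 1.321], [0.0, 0.0, 0.0, 1.0]] [[441.0, 0.0, 279.6], [0.0, 441.0, 206.6], [0.0, 0.0, 1.0]]
clamp 0.93 [281.5 210.6 114.8  65.9] ((278.7055969238281, 210.0673370361328), (41.55643081665039, 113.12956237792969), 78.38851165771484)
clamp 0.27 [426.8 178.4  50.2  48.1] ((424.42242431640625, 178.02699279785156), (39.25821304321289, 40.94188690185547), 70.82099914550781)
release_pad 0.75 [282.2 195.7  31.5  15.6] ((281.26470947265625, 197.05882263183594), (10.914102554321289, 29.10427474975586), 75.96376037597656)
push_plate 0.91 [284.5 203.6  42.3  35.1] ((287.021484375, 199.63278198242188), (46.97544479370117, 27.458948135375977), 19.855215072631836)
stone_center 0.88 [316.6 207.8  12.8  19.3] ((317.0, 208.0), (18.0, 16.0), 90.0)
load_cap 0.5 [244.9 226.6  14.8  12.8] ((245.0, 226.0), (14.0, 14.0), 90.0)
release 0.66 [282.3 196.6  28.    8.1] ((281.29412841796875, 196.67648315429688), (9.701424598693848, 27.406526565551758), 75.96376037597656)
side [[-0.967, 0.125, -0.223, 0.203], [-0.255, -0.437, 0
[... 682 characters left out ...]
, (11.0, 14.0), 90.0)
{'time_s': 0.7, 'joints': array([ 1.24360692e+00,  2.76313738e-01, -2.63771079e-02,  1.26801575e+00,
        1.08544466e-05,  1.46741314e+00]), 'joint_vel': array([-0.00018058,  0.00158537,  0.00011174,  0.0019162 ,  0.00069177,
       -0.00162451]), 'effort': array([ 1.12594073e-03, -4.45319903e+01,  2.95482874e+01,  3.78456461e-04,
       -7.86122109e-05, -4.41144252e-06]), 'eef_pos': array([0.13871154, 0.60941641, 0.23137773]), 'ee_rot': array([3.50819782e-01, 3.12193466e+00, 1.41337715e-04]), 'wrist_force': array([-0.42386544, -0.17407038, -0.02051265]), 'torque': array([-0.02755989, -0.05323334, -0.02730327]), 'grip_force': 0.0, 'gripper_width': 0.9958817228971444}
```

```bash
python3 - <<'E'
import cv2
a=cv2.imread('pics/top0.png')[150:270,200:360]; cv2.imwrite('pics/t1.png',cv2.resize(a,None,fx=5,fy=5,interpolation=2))
a=cv2.imread('pics/side0.png')[150:270,220:380]; cv2.imwrite('pics/s1.png',cv2.resize(a,None,fx=5,fy=5,interpolation=2))
E
```

```text
(no output)
```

View pics/t1.png

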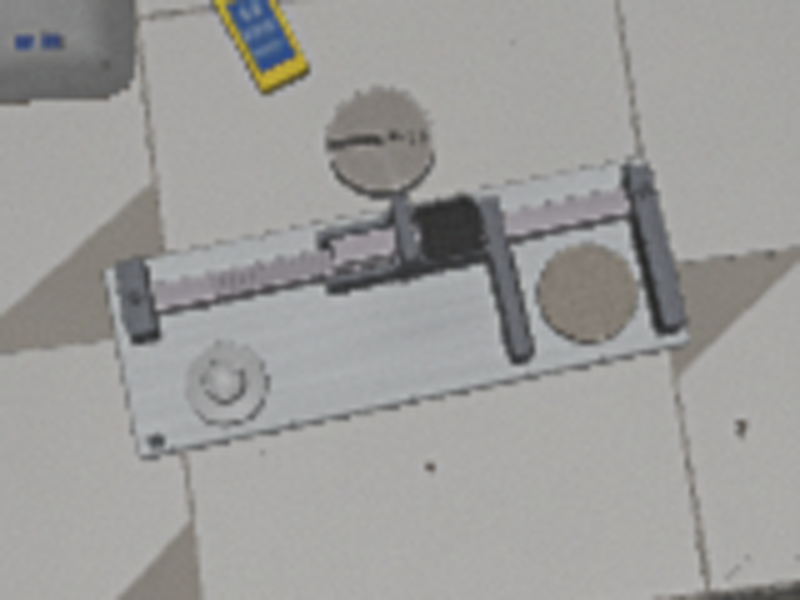

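View pics/s1.png

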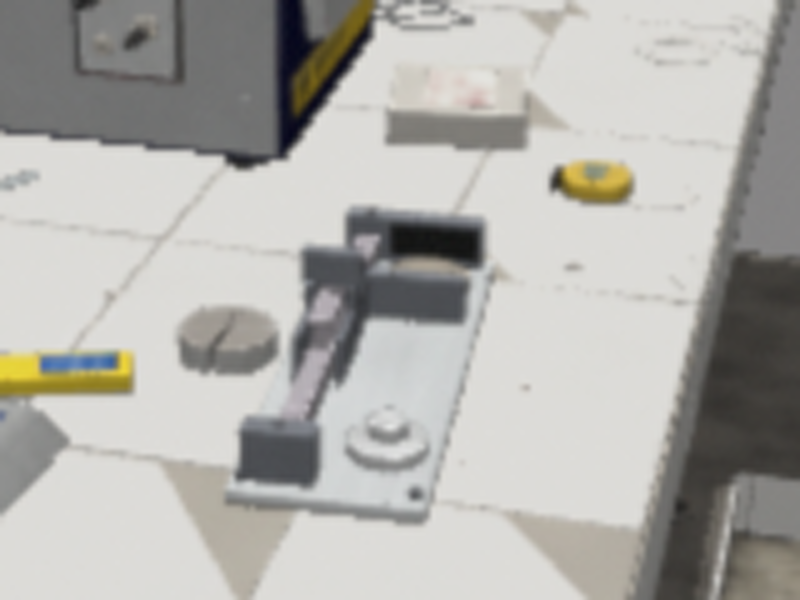

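View pics/top0.png

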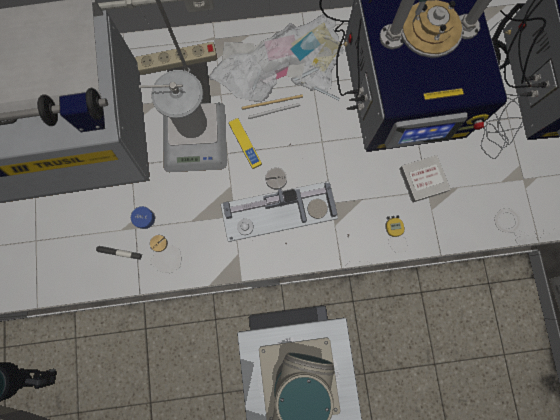

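```bash
python3 - <<'E'
from h import *
d=shot('top')
P=lambda u,v,z: onplane(d,200+(u+.5)/5-.5,150+(v+.5)/5-.5,z)
tl,bl,br,tr=[P(*c,0.01) for c in((107,268),(145,457),(688,343),(645,160))]
print('corners',tl,bl,br,tr,[np.linalg.norm(a-b) for a,b in((tl,tr),(bl,br),(tl,bl),(tr,br))])
x=(bl-br)/np.linalg.norm(bl-br)+(tl-tr)/np.linalg.norm(tl-tr); x/=np.linalg.norm(x); y=np.cross([0,0,1],x)
c=(tl+bl+br+tr)/4; print('c',c,'x',x,'yaw',np.degrees(np.arctan2(x[1],x[0])))
def cl(p): return np.round([(p-c)@x,(p-c)@y],4)
pad=P(450,230,.058);print('pad',pad,cl(pad)); 
for n,a in dict(pushtop=(402,228,.084),jawtop=(508,280,.046),stop=(140,300,.046),stone=(588,292,.02),cap=(226,382,.02),steel=(380,140,.019),padTL=(413,208,.058),padBL=(425,265,.058),padBR=(488,252,.058)).items(): print(n,P(*a),cl(P(*a)))
s=readout.get_state();print(proj(d,s['eef_pos']))
import scipy.spatial.transform as T
print(T.Rotation.from_rotvec(s['ee_rot']).as_matrix().round(3))
m=imaging.cut_out('release_pad','top')[0]['pixels'];i=np.argwhere(m).mean(0);print(i,onplane(d,i[1],i[0],.058))
d=shot('side')
for z in (.058,.071):print(proj(d,[pad[0],pad[1],z]))
E
```

```text
corners [0.53082137 0.16431332 0.01      ] [0.41308744 0.15363974 0.01      ] [ 0.43955911 -0.17863004  0.01      ] [ 0.55560236 -0.17007547  0.01      ] [np.float64(0.33530577892029234), np.float64(0.33332260520076734), np.float64(0.11821676032016849), np.float64(0.11635814066073392)]
c [ 0.48476757 -0.00768811  0.01      ] x [-0.07666189  0.99705715  0.        ] yaw 94.39671673018007
pad [ 0.51664031 -0.04308982  0.058     ] [-0.0377 -0.0291]
pushtop [ 0.51555301 -0.01452384  0.084     ] [-0.0092 -0.0302]
jawtop [ 0.48491285 -0.07362017  0.046     ] [-0.0657  0.0049]
stop [0.50097925 0.14308646 0.046     ] [ 0.1491 -0.0277]
stone [ 0.47652467 -0.12226578  0.02      ] [-0.1136  0.017 ]
cap [0.45020471 0.09992108 0.02      ] [0.1099 0.0262]
steel [ 0.58674952 -0.01021126  0.019     ] [-0.0103 -0.1015]
padTL [ 0.5326132  -0.02326253  0.058     ] [-0.0192 -0.0465]
padBL [ 0.49770026 -0.02577362  0.058     ] [-0.019  -0.0115]
padBR [ 0.50065724 -0.06341711  0.058     ] [-0.0568 -0.0116]
[ 37.07874964 369.79687727]
[[-0.975  0.222  0.   ]
 [ 0.222  0.975  0.   ]
 [-0.     0.    -1.   ]]
[196.2  284.17] [ 0.51690755 -0.02703834  0.058     ]
[287.67735701 202.97594559]
[287.70343328 199.4211645 ]
```

Request:
send_rows --rows '[[[-0.032, -0.0345, 0], [0, 0, 4.55], 1], [[-0.064, -0.069, 0], [0, 0, 9.1], 1], [[-0.096, -0.1035, 0], [0, 0, 13.65], 1], [[-0.128, -0.138, 0], [0, 0, 18.2], 1], [[-0.16, -0.1725, 0], [0, 0, 22.75], 1], [[-0.192, -0.207, 0], [0, 0, 27.3], 1], [[-0.224, -0.2415, 0], [0, 0, 31.85], 1], [[-0.256, -0.276, 0], [0, 0, 36.4], 1]]'

```text
time_s: 1.85
eef_pos: [0.3277, 0.2822, 0.2316]
ee_rot: [1.311, 2.854, 0.001]
wrist_force: [-0.1, 0.2, -0.0]
gripper_width: 0.001
grip_force: 0.0
```

Request:
send_rows --rows '[[[-0.046, -0.009, 0], [0, 0, 4.55], 1], [[-0.092, -0.018, 0], [0, 0, 9.1], 1], [[-0.138, -0.027, 0], [0, 0, 13.65], 1], [[-0.184, -0.036, 0], [0, 0, 18.2], 1], [[-0.23, -0.045, 0.01], [0, 0, 22.75], 1], [[-0.277, -0.054, 0.04], [0, 0, 27.3], 1], [[-0.324, -0.062, 0.07], [0, 0, 31.85], 1], [[-0.37, -0.07, 0.09], [0, 0, 36.4], 1]]'

```text
time_s: 2.85
eef_pos: [0.5158, -0.0438, 0.1401]
ee_rot: [-2.138, -2.301, 0.0]
wrist_force: [0.9, 0.5, -0.7]
gripper_width: 0.001
grip_force: 0.0
```

Request:
send_rows --rows '[[[0, 0, 0.02], [0, 0, 0], 1], [[0, 0, 0.04], [0, 0, 0], 1], [[0, 0, 0.04], [0, 0, 0], 1]]'

```text
time_s: 3.22
eef_pos: [0.5141, -0.0423, 0.0998]
ee_rot: [-2.133, -2.302, 0.003]
wrist_force: [-0.0, 0.6, -0.2]
gripper_width: 0.005
grip_force: 0.0
```

```bash
python3 - <<'E'
from h import *
import scipy.spatial.transform as T
s=readout.get_state();p=s['eef_pos'];print(s['time_s'],p,s['wrist_force'],s['gripper_width'])
R=T.Rotation.from_rotvec(s['ee_rot']).as_matrix();print(R.round(3))
print('shift to pad, tool axes',R.T@(np.array([.5166,-.0431,.058])-p))
ims=[]
for c in('top','side'):
    d=shot(c); u=proj(d,p); print(c,u,proj(d,[.5166,-.0431,.058]))
    a=d['frame'][165:245,240:320] if c=='top' else d['frame'][170:250,250:330]
    ims.append(cv2.resize(a,None,fx=5,fy=5,interpolation=2))
cv2.imwrite('pics/n1.png',np.hstack(ims))
E
```

```text
3.225 [ 0.51406152 -0.04227845  0.0997699 ] [-0.04921576  0.57468815 -0.20681755] 0.004767213511227412
[[-0.076  0.997 -0.004]
 [ 0.997  0.076  0.001]
 [ 0.001 -0.004 -1.   ]]
shift to pad, tool axes [-0.00105711  0.00262927  0.04175899]
top [289.74610977 193.2369763 ] [289.6052649  195.61283322]
side [288.46024448 191.62934903] [287.68992098 202.97612368]
```

View pics/n1.png

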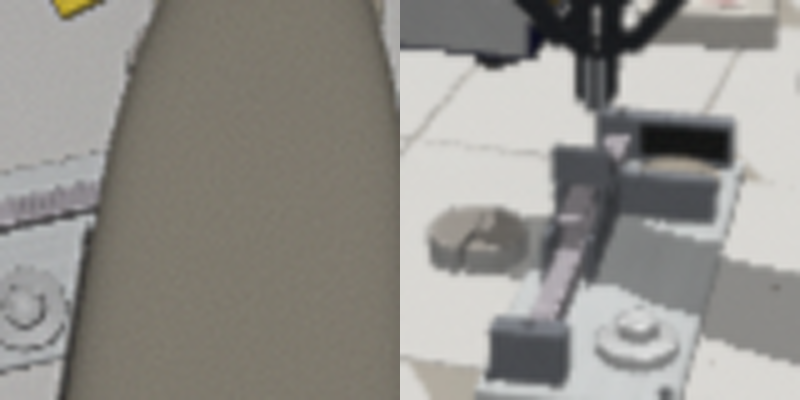

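Request:
send_rows --rows '[[[-0.001, 0.003, 0.015], [0, 0, 0], 1], [[-0.001, 0.003, 0.03], [0, 0, 0], 1], [[-0.001, 0.003, 0.036], [0, 0, 0], 1], [[-0.001, 0.003, 0.036], [0, 0, 0], 1]]'

```text
time_s: 3.82
eef_pos: [0.5179, -0.043, 0.0644]
ee_rot: [-2.134, -2.303, 0.002]
wrist_force: [0.2, -0.1, 0.3]
gripper_width: 0.001
grip_force: 0.0
```

Request:
send_rows --rows '[[[0, 0, 0.003], [0, 0, 0], 1], [[0, 0, 0.006], [0, 0, 0], 1], [[0, 0, 0.008], [0, 0, 0], 1], [[0, 0, 0.009], [0, 0, 0], 1], [[0, 0, 0.009], [0, 0, 0], 1]]'

```text
time_s: 4.45
eef_pos: [0.519, -0.0436, 0.0569]
ee_rot: [2.135, 2.304, -0.001]
wrist_force: [-1.8, -0.7, 4.5]
gripper_width: -0.001
grip_force: 2.2
```

Request:
send_rows --rows '[[[0, 0, 0.002], [0, 0, 0], 1], [[0, 0, 0.004], [0, 0, 0], 1], [[0, 0, 0.006], [0, 0, 0], 1], [[0, 0, 0.007], [0, 0, 0], 1], [[0, 0, 0.007], [0, 0, 0], 1]]'

```text
time_s: 5.08
eef_pos: [0.5192, -0.0436, 0.0511]
ee_rot: [2.134, 2.304, -0.0]
wrist_force: [-3.8, -0.9, 11.9]
gripper_width: -0.001
grip_force: 6.4
```

Request:
send_rows --rows '[[[0.006, 0, 0.001], [0, 0, 0], 1], [[0.013, 0, 0.001], [0, 0, 0], 1], [[0.02, 0, 0.001], [0, 0, 0], 1], [[0.028, 0, 0.001], [0, 0, 0], 1], [[0.036, 0, 0.001], [0, 0, 0], 1], [[0.044, 0, 0.001], [0, 0, 0], 1], [[0.05, 0, 0.001], [0, 0, 0], 1], [[0.05, 0, 0.001], [0, 0, 0], 1]]'

```text
time_s: 6.08
eef_pos: [0.5152, 0.007, 0.0508]
ee_rot: [2.134, 2.305, 0.001]
wrist_force: [-7.3, 1.1, 19.1]
gripper_width: 0.003
grip_force: 9.1
```

Request:
send_rows --rows '[[[0.008, -0.001, 0], [0, 0, 0], 1], [[0.016, -0.001, 0], [0, 0, 0], 1], [[0.024, -0.001, 0], [0, 0, 0], 1], [[0.032, -0.001, 0], [0, 0, 0], 1], [[0.036, -0.001, 0], [0, 0, 0], 1], [[0.04, -0.001, 0], [0, 0, 0], 1], [[0.04, -0.001, 0], [0, 0, 0], 1]]'

```text
time_s: 6.95
eef_pos: [0.5119, 0.0468, 0.0509]
ee_rot: [2.134, 2.304, 0.003]
wrist_force: [-4.1, -0.3, 17.7]
gripper_width: 0.002
grip_force: 8.5
```

```bash
python3 - <<'E'
from h import *
d=shot('side'); cv2.imwrite('pics/n2.png',cv2.resize(d['frame'][160:260,240:360],None,fx=5,fy=5,interpolation=2))
E
```

```text
(no output)
```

View pics/n2.png

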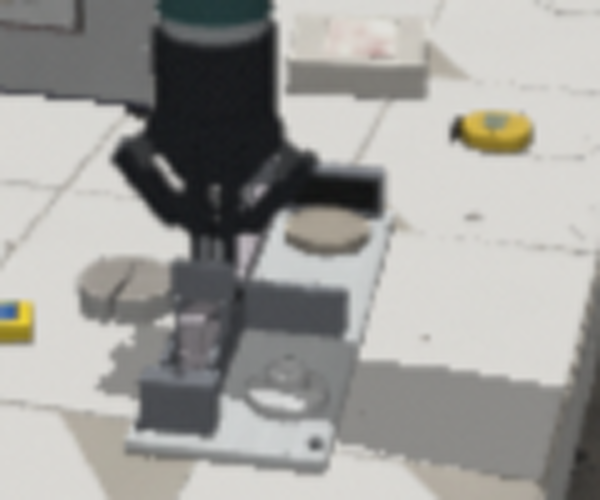

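The jaw has followed the finger (push plate at about pixel (281,218)), and the stone is still in place. There is a short gap left to the end stop at about pixel (275,237).

Request:
send_rows --rows '[[[0.005, 0, 0], [0, 0, 0], 1], [[0.01, 0, 0], [0, 0, 0], 1], [[0.015, 0, 0], [0, 0, 0], 1], [[0.015, 0, 0], [0, 0, 0], 1]]'

```text
time_s: 7.5
eef_pos: [0.5112, 0.0566, 0.0511]
ee_rot: [2.13, 2.295, -0.012]
wrist_force: [-5.3, -14.6, 17.8]
gripper_width: -0.002
grip_force: 10.6
```

Request:
send_rows --rows '[[[0.002, 0, 0], [0, 0, 0], 1], [[0.004, 0, 0], [0, 0, 0], 1], [[0.004, 0, 0], [0, 0, 0], 1]]'

```text
time_s: 7.88
eef_pos: [0.5116, 0.0581, 0.0515]
ee_rot: [2.129, 2.29, -0.017]
wrist_force: [-4.3, -19.9, 19.3]
gripper_width: -0.003
grip_force: 12.1
```

```bash
python3 - <<'E'
from h import *
d=shot('side'); cv2.imwrite('pics/n3.png',cv2.resize(d['frame'][190:265,250:350],None,fx=7,fy=7,interpolation=2))
E
```

```text
(no output)
```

View pics/n3.png

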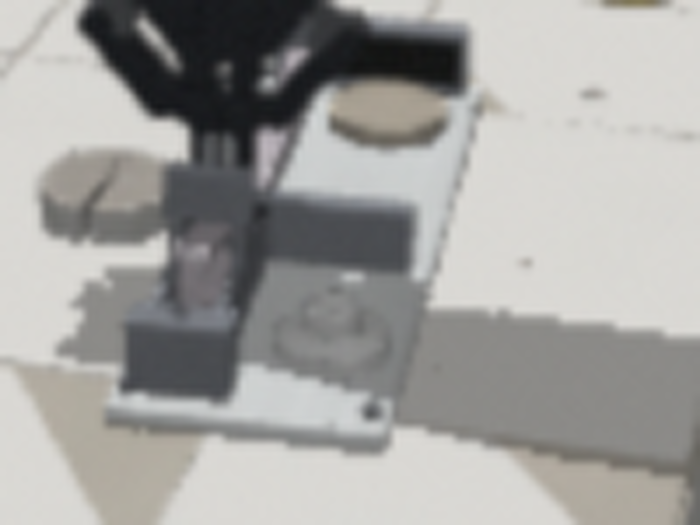

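Request:
send_rows --rows '[[[-0.005, 0, 0], [0, 0, 0], 1], [[-0.005, 0, 0], [0, 0, 0], 1], [[-0.005, 0, -0.006], [0, 0, 0], 1], [[-0.005, 0, -0.012], [0, 0, 0], 1], [[-0.006, 0, -0.016], [0, 0, 0], 1], [[-0.01, 0, -0.02], [0, 0, 0], 1], [[-0.014, 0, -0.025], [0, 0, 0], 1], [[-0.014, 0, -0.05], [0, 0, 0], 1]]'

```text
time_s: 8.93
eef_pos: [0.5087, 0.0511, 0.0971]
ee_rot: [-2.133, -2.302, 0.005]
wrist_force: [0.5, -0.5, -1.0]
gripper_width: 0.002
grip_force: 0.0
```

Request:
send_rows --rows '[[[0, 0, -0.04], [0, 0, 0], 1], [[-0.05, 0, -0.08], [0, 0, 0], 1], [[-0.1, 0, -0.1], [0, 0, 0], 1], [[-0.14, 0, -0.1], [0, 0, 0], 1], [[-0.18, 0, -0.1], [0, 0, 0], 1], [[-0.22, 0, -0.1], [0, 0, 0], 1], [[-0.22, 0, -0.1], [0, 0, 0], 1]]'

```text
time_s: 9.8
eef_pos: [0.5275, -0.1705, 0.1983]
ee_rot: [2.139, 2.3, -0.0]
wrist_force: [0.5, 0.7, -0.4]
gripper_width: -0.003
grip_force: 0.0
```

```bash
python3 - <<'E'
from h import *
d=shot('side'); a=cv2.resize(d['frame'][190:265,260:340],None,fx=5,fy=5,interpolation=2)
d=shot('top'); b=cv2.resize(d['frame'][170:245,215:295],None,fx=5,fy=5,interpolation=2)
cv2.imwrite('pics/n4.png',np.hstack([a,b])); s=readout.get_state(); print(s['time_s'],s['eef_pos'],s['wrist_force'])
E
```

```text
9.9 [ 0.52694881 -0.16805648  0.19806414] [ 0.97178451 -0.12001849 -0.5693236 ]
```

View pics/n4.png

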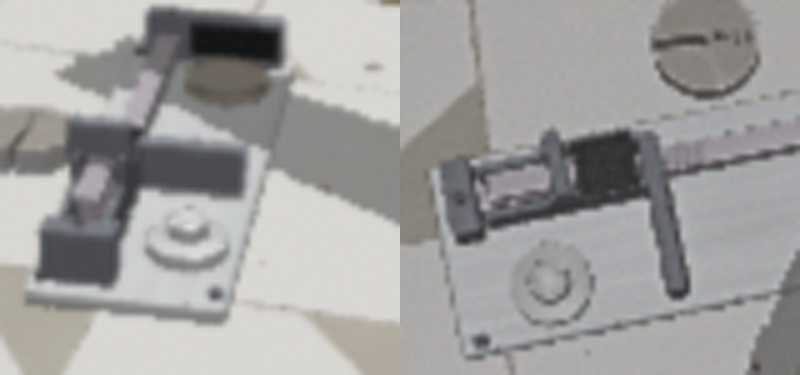

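```bash
python3 - <<'E'
from h import *
d=shot('top')
P=lambda u,v,z: onplane(d,215+(u-400+.5)/5-.5,170+(v+.5)/5-.5,z)
x=np.array([-.0767,.997,0]);c=np.array([.4848,-.0077,0])
for n,a in dict(pad=(606,162,.058),push=(556,163,.084),jaw=(664,212,.046),stop=(465,200,.046)).items(): print(n,(P(*a)-c)@x)
E
```

```text
pad 0.06317731802744138
push 0.09106635590696624
jaw 0.035737102792797286
stop 0.1490931498176345
```

```bash
python3 -c "
from rig import job; print(job.hand_in())"
```

```text
the job is handed in; nothing more can be done
None
```

I pressed the release, pushed the sliding jaw about 101 mm back to its end stop, let the release go and handed the job in; the pictures show the jaw against the stop and no sign that the stone or the nearby things moved, but no verdict came back.

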